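# Assemble the seed sieve set on its stand

### The job

Put the seed sieve set together on its round stand: the catch pan into the stand's collar first, on it the fine sieve, then the coarse sieve, and the lid on top. Each part must sit level and fully home in the one below, and the flask and the dropper bottle stay standing where they are.

Things in the scene. Friction and masses are not known exactly. Their poses are not given: they have to be found in the camera images.
- sieve_base: The fixed stand: low round grey block, 84 mm in diameter, with an upright bare-metal collar ring on top (outside diameter 58 mm, inside 52 mm, rim 28 mm above the table, recess 8 mm deep), and a small black box on its edge at local -x (to 51 mm from the axis). Origin: on the axis, at table height; z up. A part seated in the collar has its underside 21 mm above this origin.
- pan: Catch pan: round open steel cup, outside diameter 58 mm, 30 mm high, with a closed solid steel floor 9 mm above its underside (no holes). Chamfered skirt below, 47 mm wide and 7 mm high, drops into the 52 mm mouth of the part below until the shoulder rests on its rim. A part seated on it has its underside 23 mm above its origin. Origin: centre of underside, z up; 90 g.
- fine_sieve: Fine sieve: round open steel frame, outside diameter 58 mm, 30 mm high, whose floor is a close wire mesh (4.5 mm pitch). Chamfered skirt below, 47 mm wide and 7 mm high, drops into the 52 mm mouth of the part below until the shoulder rests on its rim. A part seated on it has its underside 23 mm above its origin. Origin: centre of underside, z up; 80 g.
- coarse_sieve: Coarse sieve: round open steel frame, outside diameter 58 mm, 44 mm high (the tallest), whose floor is a grid of broad bars with large 11 mm square openings. Chamfered skirt below, 47 mm wide and 7 mm high, drops into the 52 mm mouth of the part below until the shoulder rests on its rim. A part seated on it has its underside 37 mm above its origin. Origin: centre of underside, z up; 100 g.
- lid: Lid: closed steel disc 58 mm in diameter with a black knob in the middle, 18 mm in diameter. Above the underside: disc top 13 mm, knob from 15 to 33 mm. Chamfered skirt below, 47 mm wide and 7 mm high, drops into the 52 mm mouth of the part below until the shoulder rests on its rim. Origin: centre of underside, z up; 80 g.
- flask: Bystander: conical glass flask with white stopper, 84 mm in diameter, 133 mm high, loose. Origin: centre of the underside.
- dropper_blue: Bystander: small dropper bottle, 36 mm in diameter, 99 mm high, loose. Origin: centre of the underside.
Not all that is in view belongs to the job. Leave any pink or red look-alike of the pan alone.

How it is judged:
At the end, for the whole second after the job is handed in: The pan sits in the stand's collar, the fine sieve in the pan, the coarse sieve in the fine sieve and the lid in the coarse sieve: each centred on the part below within 6 mm, at its seated height within 3 mm, level within 0.08 rad, and at rest (horizontal distance between pan and sieve_base below 0.006 m and z of pan in the frame of sieve_base between 0.018 and 0.024 m and angle between each of pan, fine_sieve, coarse_sieve, lid's own z axis and vertical below 0.08 rad and linear speed of each of pan, fine_sieve, coarse_sieve, lid below 0.02 m/s and horizontal distance between fine_sieve and pan below 0.006 m and z of fine_sieve in the frame of pan between 0.02 and 0.026 m and horizontal distance between coarse_sieve and fine_sieve below 0.006 m and z of coarse_sieve in the frame of fine_sieve between 0.02 and 0.026 m and horizontal distance between lid and coarse_sieve below 0.006 m and z of lid in the frame of coarse_sieve between 0.034 and 0.04 m); the robot touches nothing.
It fails at once if the flask is pushed more than 25 mm or tipped over (distance of flask from where it was at the start of the episode above 0.025 m or angle between flask's own z axis and vertical above 0.4 rad).
It fails at once if the dropper bottle is pushed more than 25 mm or tipped over (distance of dropper_blue from where it was at the start of the episode above 0.025 m or angle between dropper_blue's own z axis and vertical above 0.4 rad).
It also fails if it takes over 106 s, if anything falls off the work surface, if the arm or the gripper's body presses on something with over 40 N, if the wrist force passes 120 N, or if a joint passes its speed limit or range.

### The arm

A 6-joint arm with a two-finger parallel gripper is mounted at the origin on the work surface; the furniture and walls round the work are solid. World frame = base frame: x ahead of the robot, y to its left, z up, the work surface at z = 0. Lengths are in m, angles in rad, forces in N, time in s.
With the tool pointing down it reaches from about 0.25 to 0.725 m from the base axis. Payload 4 kg.
Tool frame: the origin (TCP) lies at the very end of the fingers, on their centre line; the grasp point (between the pads) lies 19 mm behind it; z points along the fingers, y is the line along which they close (so a half turn about z gives the same grasp; the last joint's range is limited). The gripper opens to 85 mm and grips with 20 to 120 N. Pads are 22 mm wide; open, the fingers measure 114 mm over their backs; the gripper's body (76 mm by 85 mm) begins 54 mm behind the grasp point. The pads swing forward as they close: fully open they stand 13 mm farther back than shut.
Start: joints at [-1.227, 0.241, 0.005, 1.335, 0, 1.571], TCP at [0.169, -0.471, 0.231] pointing down, gripper open.
Joint ranges: [-2.72, 2.72], [-1.05, 1.87], [-1.09, 1.28], [-1.99, 2.15], [-1.42, 1.44], [-3.14, 3.14]. Speed limits (rad/s): [2.79, 2.79, 3.14, 3.14, 3.14, 3.14].

### API

Orientations are given as a unit quaternion [x, y, z, w].
In Python, from workcell import bot gives the robot as it stands.
- The arm moves only by the tool carry_out, never from a script. Its argument "increments" is one flat list of numbers, 5 for each row, row after row: the finger opening in cm, from 0 to 8.54, then the shift along the tool's x, y, z in cm, then the turn about the tool's z in rad. A call has exactly 5 rows; each row shifts and turns the commanded pose from where the row before left it, along the tool's axes as they then stand; what a row does not reach is not made up. A row lasts 1/8 s, in which the tool goes at most 62.5 mm and 10.7 degrees, less where a joint would pass 70% of its speed; a pose out of reach is approached as far as the arm can. A call with a gripper value outside its range is refused whole. The fingers move at their own pace and stop on an object; the grip force is fixed at half the most. Time passes only in rows, so rows that do not move let the fingers close, or fill a call up. It gives the time, the measured TCP pose, the force, the opening and the grip force at its end, in the units of the state.
- bot.get_obs(): the state, without advancing time (a new reading comes with each control period).
- bot.camera(name): name is "side" or "top" or "wrist"; returns a dict with "pixels" (384x512x3 uint8, blue, green, red), "range_z" (384x512 float32, m along the optical axis (not along the pixel's ray), 0 where there is no reading), "mtx" (3x3 intrinsics, pixels), "eye" and "attitude" of the camera in the world. Camera axes: x right, y down, z forward; pixel columns grow to the right and rows downward; lengths in m; the calibration is good to about 2 mm. The wrist camera is an equidistant fisheye: a pixel r from the principal point sees the ray r / f radians off the axis. A picture is of the moment at which its call begins.
- bot.job_done(): hands the job in; it is judged then, once.
Trained networks look in a picture, given as the dict that the camera call returned (one of the last four; its "shot" number tells which), for a name from the list of things; names that differ only in an ending like _2 or _b are one class to them, and where a whole thing is asked for, a point or a joint stands for the part that bears it (a point fixed in the world has none). Each returns a list of dicts, best first, with "p" (0 to 1); they miss things now and then, are a little off and sometimes report something else, mostly with a low value. They report only what shows in the picture. A call takes as long as a camera call. They do not tell look-alikes from the thing itself.
- bot.find_in(picture, name): "xyz" ([x, y, z] in m, in the coordinates of the camera as it stood for that picture, good to about 4 mm: the middle of the surface that is visible of it).
- bot.regions_of(picture, name): "mask" (384x512 bool, what is visible of it).
- bot.place_of(picture, name): "xyz" ([x, y, z] in m, in the coordinates of the camera as it stood for that picture, good to about 4 mm: a listed point, or the origin of a listed thing).
The state is a dict: "clock": time; "joint_pos": joint angles; "joint_vel": joint speeds; "tau": joint torques, N m; "eef_pos": TCP position; "tool_rot": TCP orientation; "ft_force": force on the tool from outside, world axes, zero at the start; "ft_torque": the same for the moment, N m; "grip_width": finger opening in m; "grasp_force": force on a finger pad.
Only numpy, scipy, OpenCV 4.12 (cv2) and the standard library are available. Lean on these libraries where they do the work, as an engineer would, in place of code of your own. Each camera call takes 0.05 s, during which the arm holds its last target. There are 200 camera calls.

## Working session

There is one attempt and no reset: what is moved stays moved. The work goes in short steps, Python scripts to look and compute and a tool call to move; the robot and the scene stay as the last step left them, time stands still between calls to the robot, and variables do not carry over. Pictures are saved under pics/ and viewed, at most 14 in all, crops included, and the job is handed in when it is done.

Besides the shell and the picture viewer there is one more tool, called after "Call:" as a command line: name --argument value ..., lists and objects as JSON in quotes. carry_out: Moves the arm, as the interface text tells. Its arguments: {"type":"object","properties":{"increments":{"type":"array","items":{"type":"number"}}},"required":["increments"]}

```bash
mkdir -p pics; cat > h.py <<'E'
import numpy as np, cv2
from scipy.spatial.transform import Rotation as R
from workcell import bot
NAMES=["sieve_base","pan","fine_sieve","coarse_sieve","lid","flask","dropper_blue"]
def att(c):
    a=np.array(c["attitude"]); return a if a.shape==(3,3) else R.from_quat(a).as_matrix()
def w(c,p): return att(c)@np.array(p)+np.array(c["eye"])
def cloud(c):
    z=c["range_z"]; K=c["mtx"]; v,u=np.indices(z.shape)
    P=np.stack([(u-K[0,2])/K[0,0]*z,(v-K[1,2])/K[1,1]*z,z],-1)
    return P@att(c).T+np.array(c["eye"])
def px(c,p):
    q=att(c).T@(np.array(p)-np.array(c["eye"])); q=c["mtx"]@q; return (q[:2]/q[2]).round().astype(int)
E
python3 - <<'E'
from h import *
o=bot.get_obs(); print({k:np.round(v,3) for k,v in o.items()})
for n in ["top","side"]:
    c=bot.camera(n); cv2.imwrite(f"pics/{n}0.png",c["pixels"]); print(n,np.round(c["eye"],3),np.round(c["attitude"],3),c["mtx"][0])
    for k in NAMES:
        for d in bot.place_of(c,k)[:4]: print(k,round(d["p"],2),w(c,d["xyz"]).round(3),px(c,w(c,d["xyz"])))
E
```

```text
{'clock': np.float64(0.0), 'joint_pos': array([-1.227,  0.241,  0.004,  1.335,  0.   ,  1.571]), 'joint_vel': array([ 0.   , -0.001,  0.001, -0.001,  0.001,  0.   ]), 'tau': array([ 3.0000e-03, -3.7232e+01,  2.5241e+01,  1.7000e-02,  0.0000e+00,
       -0.0000e+00]), 'eef_pos': array([ 0.168, -0.47 ,  0.23 ]), 'tool_rot': array([ 0.985,  0.171, -0.   , -0.001]), 'ft_force': array([-0.238,  0.65 ,  0.461]), 'ft_torque': array([ 0.021, -0.026,  0.031]), 'grasp_force': np.float64(0.0), 'grip_width': np.float64(0.085)}
top [ 0.435 -0.207  1.014] [-0.697  0.716 -0.031  0.033] [465.00861814   0.         260.94734341]
sieve_base 0.78 [ 0.534 -0.248 -0.002] [279 186]
pan 0.84 [ 0.415 -0.01  -0.006] [172 244]
pan 0.59 [ 0.429 -0.115 -0.001] [220 236]
pan 0.55 [ 0.325 -0.149 -0.   ] [237 284]
fine_sieve 0.74 [ 0.544 -0.079 -0.003] [203 185]
fine_sieve 0.7 [ 0.466 -0.372  0.003] [338 216]
lid 0.81 [ 0.468 -0.373  0.004] [338 215]
flask 0.83 [ 0.583 -0.412  0.002] [354 162]
dropper_blue 0.51 [ 0.679 -0.124  0.001] [222 123]
side [0.534 0.557 0.361] [ 0.024  0.832 -0.553 -0.012] [398.21778059   0.         254.52252711]
sieve_base 0.81 [ 0.53  -0.246  0.001] [238 206]
pan 0.78 [ 0.329 -0.138  0.001] [340 225]
pan 0.77 [0.414 0.    0.001] [311 265]
pan 0.61 [ 0.433 -0.108 -0.003] [290 236]
fine_sieve 0.62 [ 0.546 -0.081  0.001] [230 243]
coarse_sieve 0.68 [ 0.372 -0.271 -0.001] [307 200]
lid 0.65 [ 0.463 -0.375  0.001] [264 184]
flask 0.81 [ 0.579 -0.41   0.001] [218 180]
dropper_blue 0.57 [ 0.669 -0.12  -0.004] [166 237]
```

```bash
python3 - <<'E'
import cv2
a=cv2.imread("pics/top0.png")[80:340,120:420]; cv2.imwrite("pics/topc.png",cv2.resize(a,None,fx=2.3,fy=2.3,interpolation=cv2.INTER_CUBIC))
a=cv2.imread("pics/side0.png")[130:310,120:390]; cv2.imwrite("pics/sidec.png",cv2.resize(a,None,fx=2.9,fy=2.9,interpolation=cv2.INTER_CUBIC))
E
```

```text
(no output)
```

View pics/topc.png

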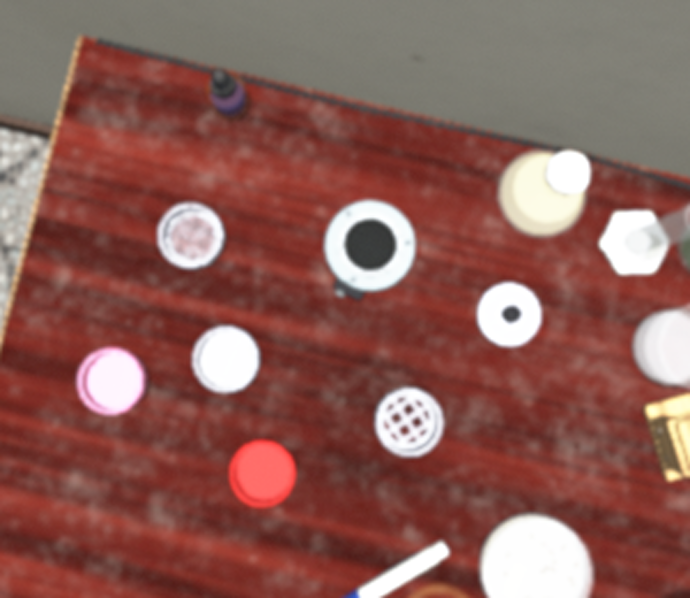

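View pics/sidec.png

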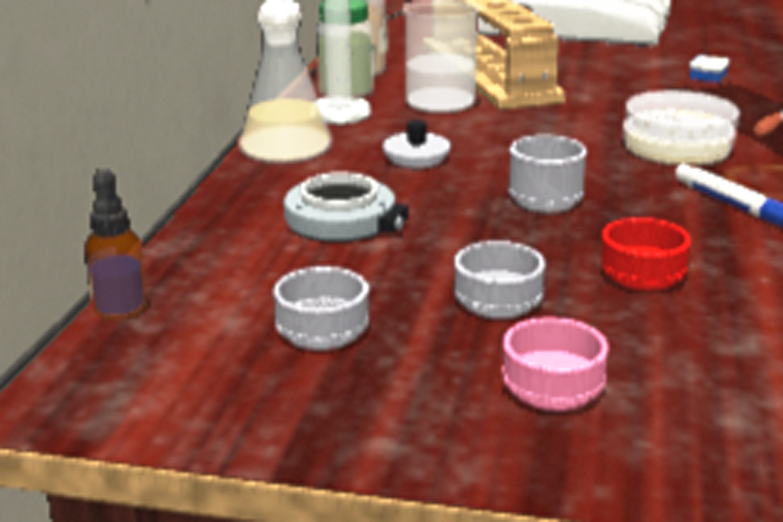

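The top crop shows five cups of pan-like size, at crop pixels:
- White-steel with a closed floor at (226,358). This is the **pan**: bare steel, solid floor.
- Pink at (111,381) and red at (263,473). Both are coloured look-alikes, so I leave them alone.
- Mesh floor at (190,236). This is the **fine sieve**.
- Broad grid at (410,421). This is the **coarse sieve**.

The lid is at (510,313), the stand at (370,245), the flask at (542,190) and the dropper at (228,92). Next I fit precise centres from depth.

```bash
cat >> h.py <<'E'
def circ(P,xy,zlo,zhi,r=None,rmax=.045):
    from scipy.optimize import least_squares
    d=np.hypot(P[...,0]-xy[0],P[...,1]-xy[1]); m=(d<rmax)&(P[...,2]>zlo)&(P[...,2]<zhi)
    Q=P[m][:,:2]
    if len(Q)<15: return None,len(Q),0
    # outer hull points
    hull=cv2.convexHull(Q.astype(np.float32))[:,0]
    f=least_squares(lambda p:np.hypot(hull[:,0]-p[0],hull[:,1]-p[1])-p[2],[*xy,.029],loss="soft_l1",f_scale=.001).x
    return f.round(4),len(Q),P[m][:,2].max().round(4)
E
python3 - <<'E'
from h import *
S={"base":((.532,-.247),.022,.034),"pan":((.431,-.112),.024,.036),"fine":((.545,-.08),.024,.036),"coarse":((.372,-.271),.036,.05),"lid":((.466,-.374),.006,.018)}
for n in ["top","side"]:
    c=bot.camera(n); P=cloud(c)
    m=(np.hypot(P[...,0]-.49,P[...,1]+.2)<.02); print(n,"table",np.median(P[m][:,2]))
    for k,(xy,a,b) in S.items(): print(k,*circ(P,xy,a,b))
c=bot.camera("top");f=c["pixels"][205:270,140:275];cv2.imwrite("pics/pans.png",cv2.resize(f,None,fx=5,fy=5,interpolation=cv2.INTER_CUBIC))
E
```

```text
top table -0.00042727315805479726
base [ 0.5326 -0.2472  0.038 ] 209 0.0316
pan [ 0.4296 -0.1122  0.0288] 138 0.0344
fine [ 0.545  -0.0813  0.0287] 141 0.0323
coarse [ 0.3691 -0.2775  0.0287] 154 0.0486
lid [ 0.4639 -0.3763  0.0283] 497 0.0178
side table 0.0005984825660407256
base [ 0.5319 -0.2458  0.0295] 171 0.0295
pan [ 0.4302 -0.11    0.0288] 228 0.032
fine [ 0.5458 -0.0795  0.029 ] 253 0.0316
coarse [ 0.3694 -0.2752  0.0289] 195 0.0459
lid [ 0.4645 -0.3742  0.0285] 167 0.0177
```

View pics/pans.png

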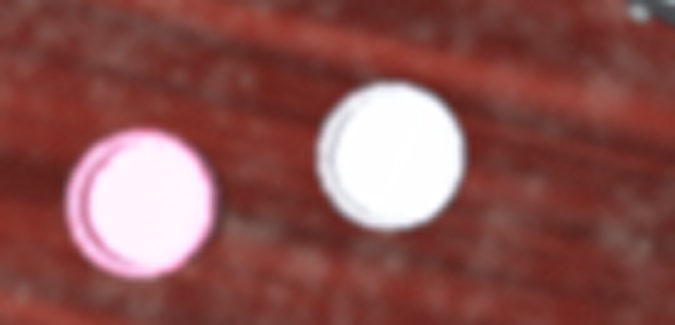

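The crop confirms it: the steel cup with the plain closed floor, centre (390,155) in the crop and (218,236) in the full picture, is the pan. The pink one at (140,205) stays.

```bash
cat > d.py <<'E'
import sys
from h import *
o=bot.get_obs(); t=np.array([float(v) for v in sys.argv[1:4]])
Rm=R.from_quat(o["tool_rot"]).as_matrix()
print("clk",round(float(o["clock"]),2),"eef",np.round(o["eef_pos"],4),"q",np.round(o["joint_pos"],2),"tilt",np.round(Rm[:,2],3))
print("delta cm",(Rm.T@(t-o["eef_pos"])*100).round(2),"xdir",Rm[:,0].round(3))
E
python3 d.py .43 -.111 .08
```

```text
clk 0.95 eef [ 0.1685 -0.4707  0.2313] q [-1.23  0.24  0.01  1.34 -0.    1.57] tilt [ 0. -0. -1.]
delta cm [ 36.74 -25.06  15.13] xdir [ 0.941  0.337 -0.   ]
```

Call:
carry_out --increments '[8.5, 3.67, -2.5, 0.5, 0, 8.5, 3.67, -2.5, 0.5, 0, 8.5, 3.67, -2.5, 0.5, 0, 8.5, 3.67, -2.5, 0.5, 0, 8.5, 3.67, -2.5, 0.5, 0]'

```text
clock: 1.58
eef_pos: [0.2999, -0.2901, 0.2063]
tool_rot: [0.985, 0.171, 0.0, 0.0]
ft_force: [0.6, 0.2, 0.1]
grip_width: 0.0851
grasp_force: 0.0
```

Call:
carry_out --increments '[8.5, 3.67, -2.5, 1.5, 0, 8.5, 3.67, -2.5, 2, 0, 8.5, 3.67, -2.5, 3, 0, 8.5, 3.67, -2.5, 3, 0, 8.5, 3.67, -2.5, 3, 0]'

```text
clock: 2.2
eef_pos: [0.4309, -0.1105, 0.0807]
tool_rot: [0.985, 0.171, 0.001, 0.0]
ft_force: [0.4, 0.0, 0.6]
grip_width: 0.0849
grasp_force: 0.0
```

```bash
python3 d.py .43 -.111 .003; python3 - <<'E'
from h import *
c=bot.camera("wrist"); cv2.imwrite("pics/w1.png",c["pixels"]); print(c["mtx"],np.round(c["eye"],3))
E
```

```text
clk 2.2 eef [ 0.4309 -0.1105  0.0807] q [-0.25  0.26 -0.39  0.92 -0.    2.55] tilt [ 0.001 -0.    -1.   ]
delta cm [-0.11  0.01  7.77] xdir [0.941 0.337 0.001]
[[297.31863964   0.         253.16480773]
 [  0.         297.31863964 190.87504383]
 [  0.           0.           1.        ]] [ 0.501 -0.086  0.222]
```

View pics/w1.png

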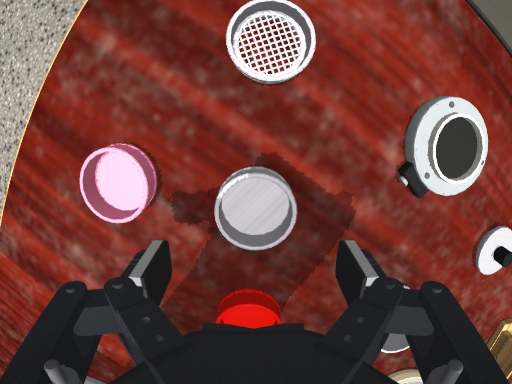

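The wrist view shows the pan's closed floor at (256,207), midway between the fingers. Descending.

Call:
carry_out --increments '[8.5, -0.1, 0, 3, 0, 8.5, 0, 0, 3, 0, 8.5, 0, 0, 1.4, 0, 8.5, 0, 0, 0.5, 0, 8.5, 0, 0, 0, 0]'

```text
clock: 2.88
eef_pos: [0.4293, -0.1123, 0.0027]
tool_rot: [0.985, 0.171, 0.0, 0.0]
ft_force: [0.2, 0.7, 0.4]
grip_width: 0.0847
grasp_force: 0.0
```

Call:
carry_out --increments '[5, 0, 0, 0, 0, 5, 0, 0, 0, 0, 5, 0, 0, 0, 0, 5, 0, 0, 0, 0, 5, 0, 0, 0, 0]'

```text
clock: 3.5
eef_pos: [0.4298, -0.1124, 0.0038]
tool_rot: [0.985, 0.171, 0.001, 0.001]
ft_force: [-1.3, -0.0, 7.5]
grip_width: 0.0568
grasp_force: 62.7
```

Call:
carry_out --increments '[5, 0, 0, -1, 0, 5, 0, 0, -2, 0, 5, 0, 0, -3, 0, 5, 0, 0, -3, 0, 5, 0, 0, -1, 0]'

```text
clock: 4.12
eef_pos: [0.4302, -0.1124, 0.1045]
tool_rot: [0.985, 0.171, 0.002, 0.001]
ft_force: [-0.4, 0.6, -0.9]
grip_width: 0.0565
grasp_force: 63.9
```

```bash
python3 d.py .5322 -.2465 .1; python3 - <<'E'
from h import *
c=bot.camera("side"); P=cloud(c)
for k in range(0,13):
    z=.09+.005*k; print(z.__round__(3),*circ(P,(.43,-.111),z-.0025,z+.0025,rmax=.06)[:2])
cv2.imwrite("pics/s1.png",cv2.resize(c["pixels"][80:300,200:400],None,fx=2.5,fy=2.5))
E
```

```text
clk 4.12 eef [ 0.4302 -0.1124  0.1045] q [-0.26  0.23 -0.36  0.98  0.    2.54] tilt [ 0.004 -0.001 -1.   ]
delta cm [ 5.08 16.07  0.51] xdir [0.941 0.337 0.004]
0.09 None 0
0.095 None 0
0.1 None 14
0.105 [ 0.4331 -0.1062  0.0193] 26
0.11 [ 0.4269 -0.1078  0.0317] 70
0.115 [ 0.4274 -0.1068  0.0317] 99
0.12 [ 0.4254 -0.1049  0.0342] 125
0.125 [ 0.4253 -0.1058  0.0333] 131
0.13 [ 0.424  -0.1067  0.0349] 137
0.135 [ 0.4206 -0.1126  0.0394] 68
0.14 [ 0.43   -0.1072  0.0377] 71
0.145 [ 0.4263 -0.1093  0.0391] 73
0.15 [ 0.4375 -0.106   0.0405] 50
```

View pics/s1.png

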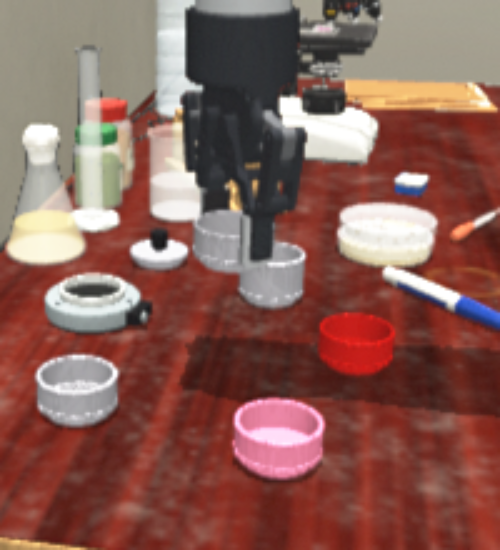

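```bash
python3 - <<'E'
from h import *
c=bot.camera("side"); w1=bot.camera("wrist")
a=cv2.resize(c["pixels"][150:210,280:340],None,fx=8,fy=8,interpolation=cv2.INTER_CUBIC)
b=cv2.resize(w1["pixels"][120:384,90:420],None,fx=1,fy=480/264)[:, :]
b=cv2.resize(w1["pixels"][140:320,160:350],(316,300))
b=cv2.copyMakeBorder(b,0,180,0,0,cv2.BORDER_CONSTANT)
cv2.imwrite("pics/z1.png",np.hstack([a,b]))
P=cloud(c)
for v in range(165,208,2): print(v,P[v,300:330:5].round(3)[:,[1,2]].tolist())
E
```

```text
165 [[-0.072, 0.15], [-0.054, 0.156], [-0.516, 0.0], [-0.517, -0.0], [-0.515, 0.0], [-0.511, 0.001]]
167 [[-0.075, 0.145], [-0.072, 0.146], [-0.5, 0.0], [-0.499, -0.0], [-0.494, 0.001], [-0.494, 0.001]]
169 [[-0.074, 0.142], [-0.073, 0.142], [-0.484, -0.0], [-0.483, -0.0], [-0.479, 0.0], [-0.477, 0.001]]
171 [[-0.074, 0.139], [-0.074, 0.139], [-0.468, -0.001], [-0.463, 0.001], [-0.463, 0.0], [-0.464, -0.0]]
173 [[-0.074, 0.135], [-0.07, 0.136], [-0.45, 0.0], [-0.442, 0.002], [-0.447, 0.0], [-0.447, -0.0]]
175 [[-0.075, 0.131], [-0.074, 0.131], [-0.437, -0.001], [-0.432, 0.0], [-0.432, 0.0], [-0.429, 0.001]]
177 [[-0.076, 0.127], [-0.071, 0.129], [-0.305, 0.042], [-0.295, 0.046], [-0.413, 0.002], [-0.414, 0.001]]
179 [[-0.074, 0.124], [-0.074, 0.124], [-0.301, 0.039], [-0.294, 0.041], [-0.282, 0.045], [-0.4, 0.0]]
181 [[-0.075, 0.12], [-0.071, 0.122], [-0.301, 0.034], [-0.294, 0.036], [-0.277, 0.042], [-0.387, -0.0]]
183 [[-0.074, 0.117], [-0.074, 0.117], [-0.302, 0.028], [-0.296, 0.03], [-0.257, 0.045], [-0.375, -0.001]]
185 [[-0.078, 0.112], [-0.08, 0.111], [-0.25, 0.044], [-0.248, 
[... 478 characters left out ...]
], [-0.249, 0.021], [-0.249, 0.02], [-0.25, 0.019], [-0.26, 0.015], [-0.295, -0.0]]
197 [[-0.257, 0.013], [-0.25, 0.015], [-0.247, 0.016], [-0.252, 0.014], [-0.262, 0.009], [-0.282, 0.0]]
199 [[-0.255, 0.009], [-0.251, 0.01], [-0.246, 0.012], [-0.25, 0.01], [-0.271, 0.0], [-0.269, 0.001]]
201 [[-0.26, 0.002], [-0.256, 0.003], [-0.255, 0.003], [-0.257, 0.002], [-0.264, -0.001], [-0.259, 0.0]]
203 [[-0.251, 0.001], [-0.252, 0.0], [-0.248, 0.001], [-0.248, 0.001], [-0.248, 0.001], [-0.248, 0.0]]
205 [[-0.24, 0.001], [-0.239, 0.001], [-0.24, -0.0], [-0.238, 0.001], [-0.238, 0.0], [-0.239, -0.0]]
207 [[-0.231, 0.0], [-0.228, 0.001], [-0.229, 0.0], [-0.228, 0.001], [-0.227, 0.001], [-0.228, -0.0]]
```

View pics/z1.png

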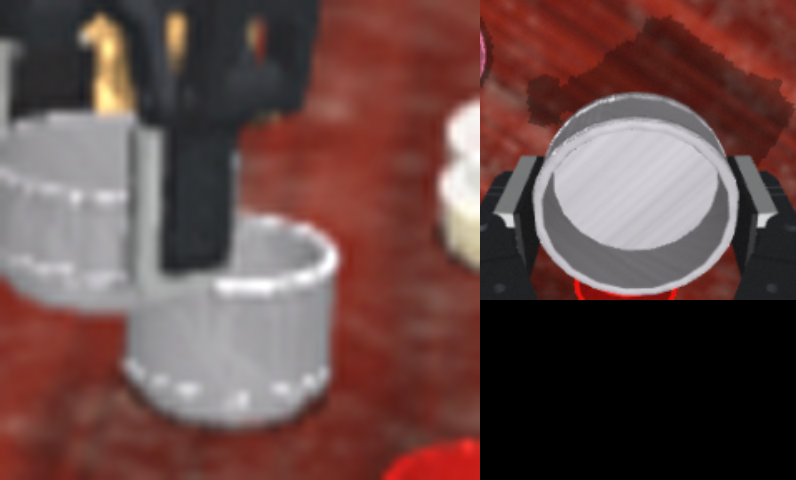

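The crop shows the pan, the left cup, held level. The fingertips reach its underside, which is too deep: they would foul the collar. I set it down and regrip about 7 mm higher.

Call:
carry_out --increments '[5, 0, 0, 3, 0, 5, 0, 0, 3, 0, 5, 0, 0, 2.5, 0, 5, 0, 0, 1, 0, 5, 0, 0, 0.3, 0]'

```text
clock: 4.9
eef_pos: [0.4266, -0.1115, 0.0038]
tool_rot: [0.985, 0.171, -0.002, -0.001]
ft_force: [-8.9, 2.2, 21.9]
grip_width: 0.0564
grasp_force: 66.1
```

Call:
carry_out --increments '[5, 0, 0, 0.1, 0, 6.6, 0, 0, 0, 0, 6.6, 0, 0, -0.7, 0, 5, 0, 0, 0, 0, 5, 0, 0, 0, 0]'

```text
clock: 5.52
eef_pos: [0.43, -0.1122, 0.0122]
tool_rot: [0.985, 0.171, 0.001, 0.0]
ft_force: [-3.0, 1.2, 13.6]
grip_width: 0.056
grasp_force: 60.8
```

Call:
carry_out --increments '[5, 0, 0, 0, 0, 5, 0, 0, 0, 0, 5, 0, 0, -2, 0, 5, 0, 0, -3, 0, 5, 0, 0, -3, 0]'

```text
clock: 6.15
eef_pos: [0.4287, -0.112, 0.0912]
tool_rot: [0.985, 0.171, -0.0, -0.0]
ft_force: [0.4, 0.0, -1.0]
grip_width: 0.0559
grasp_force: 64.0
```

```bash
python3 d.py .5315 -.2470 .06; python3 - <<'E'
from h import *
for i in range(3): 
    o=bot.get_obs(); print(np.round(o["eef_pos"],4))
c=bot.camera("top"); P=cloud(c); 
for z in (.09,.1,.105,.11): print(z,circ(P,(.43,-.112),z-.004,z+.004,rmax=.033))
o=bot.get_obs(); print(np.round(o["eef_pos"],4))
E
```

```text
clk 6.15 eef [ 0.4287 -0.112   0.0912] q [-0.26  0.25 -0.38  0.95  0.    2.54] tilt [-0.  0. -1.]
delta cm [ 5.12 16.18  3.12] xdir [ 0.941  0.337 -0.   ]
[ 0.4287 -0.112   0.0912]
[ 0.4287 -0.112   0.0912]
[ 0.4287 -0.112   0.0912]
0.09 (None, 2, 0)
0.1 (None, 0, 0)
0.105 (None, 1, 0)
0.11 (None, 1, 0)
[ 0.4314 -0.1127  0.095 ]
```

Call:
carry_out --increments '[5, 1.0, 3.2, 0, 0, 5, 1.0, 3.2, 0, 0, 5, 1.0, 3.2, 0, 0, 5, 1.0, 3.2, 0, 0, 5, 0.9, 3.2, 0, 0]'

```text
clock: 6.82
eef_pos: [0.5295, -0.247, 0.09]
tool_rot: [0.985, 0.171, 0.0, -0.0]
ft_force: [1.5, -0.3, -0.1]
grip_width: 0.0557
grasp_force: 64.1
```

Call:
carry_out --increments '[5, 0, 0, 1.5, 0, 5, 0, 0, 1.5, 0, 5, 0, 0, 0.5, 0, 5, 0, 0, 0, 0, 5, 0, 0, 0, 0]'

```text
clock: 7.45
eef_pos: [0.5292, -0.2459, 0.0559]
tool_rot: [0.985, 0.171, 0.0, 0.0]
ft_force: [0.3, 1.0, -1.6]
grip_width: 0.0558
grasp_force: 64.1
```

```bash
python3 d.py .5315 -.2470 .06; python3 - <<'E'
from h import *
c=bot.camera("side"); P=cloud(c)
o=bot.get_obs(); print(np.round(o["eef_pos"],4))
x,y=o["eef_pos"][:2]
d=np.hypot(P[...,0]-x,P[...,1]-y); m=(d<.033)&(P[...,2]>.03)&(P[...,2]<.085)
print(np.histogram(P[m][:,2],bins=np.arange(.03,.09,.004)))
print(circ(P,(x,y),.062,.07,rmax=.033))
cv2.imwrite("pics/s2.png",cv2.resize(c["pixels"][130:230,190:290],None,fx=5,fy=5,interpolation=cv2.INTER_CUBIC))
E
```

```text
clk 7.45 eef [ 0.5292 -0.2459  0.0559] q [-0.43  0.53 -0.04  1.    0.    2.36] tilt [ 0.001 -0.    -1.   ]
delta cm [ 0.18  0.18 -0.41] xdir [0.941 0.338 0.001]
[ 0.5293 -0.246   0.056 ]
(array([ 0,  0,  0, 14, 17, 35, 56, 41, 48, 52, 63, 23, 16, 13]), array([0.03 , 0.034, 0.038, 0.042, 0.046, 0.05 , 0.054, 0.058, 0.062,
       0.066, 0.07 , 0.074, 0.078, 0.082, 0.086]))
(array([ 0.528 , -0.2433,  0.0283]), 100, np.float64(0.0699))
```

View pics/s2.png

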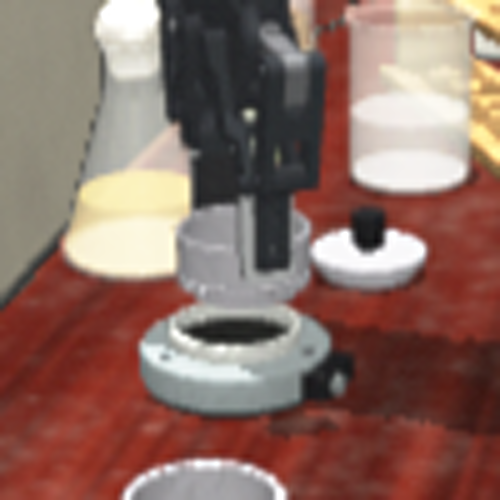

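The side view shows the pan level and about 15 mm above the collar. A small xy correction, then down.

Call:
carry_out --increments '[5, 0.22, 0.25, 0.3, 0, 5, 0, 0, 0.6, 0, 5, 0, 0, 0.5, 0, 5, 0, 0, 0.4, 0, 5, 0, 0, 0, 0]'

```text
clock: 8.12
eef_pos: [0.5314, -0.2475, 0.0367]
tool_rot: [0.985, 0.171, -0.0, -0.0]
ft_force: [0.8, -0.0, -1.7]
grip_width: 0.0555
grasp_force: 64.1
```

Call:
carry_out --increments '[5, 0, 0, 0.2, 0, 5, 0, 0, 0.15, 0, 5, 0, 0, 0.1, 0, 5, 0, 0, 0, 0, 5, 0, 0, 0, 0]'

```text
clock: 8.75
eef_pos: [0.5319, -0.2478, 0.0333]
tool_rot: [0.985, 0.171, 0.0, 0.0]
ft_force: [-1.1, 0.9, 4.4]
grip_width: 0.0559
grasp_force: 64.6
```

Call:
carry_out --increments '[6.6, 0, 0, 0, 0, 7.2, 0, 0, 0, 0, 7.2, 0, 0, -2, 0, 8.5, 0, 0, -3, 0, 8.5, 0, 0, -3, 0]'

```text
clock: 9.38
eef_pos: [0.5317, -0.2476, 0.1131]
tool_rot: [0.985, 0.171, -0.0, -0.0]
ft_force: [0.9, 0.1, 0.2]
grip_width: 0.0852
grasp_force: 0.0
```

```bash
cat > chk.py <<'E'
import sys
from h import *
xy=[float(sys.argv[1]),float(sys.argv[2])]; z=float(sys.argv[3])
c=bot.camera("side"); P=cloud(c); print("side",circ(P,xy,z-.006,z+.005,rmax=.036))
c=bot.camera("top"); P=cloud(c); print("top",circ(P,xy,z-.006,z+.005,rmax=.036))
E
python3 chk.py .532 -.246 .051; python3 d.py .5454 -.0804 .1
```

```text
side (array([ 0.5309, -0.2459,  0.0289]), 172, np.float64(0.0525))
top (None, 0, 0)
clk 9.47 eef [ 0.5344 -0.2489  0.1164] q [-0.44  0.48  0.05  1.13 -0.    2.36] tilt [ 0.007 -0.003 -1.   ]
delta cm [  6.71 -15.5    1.6 ] xdir [0.941 0.337 0.005]
```

Call:
carry_out --increments '[8.5, 1.4, -3.0, 0, 0, 8.5, 1.4, -3.0, 0, 0, 8.5, 1.4, -3.0, 0, 0, 8.5, 1.4, -3.1, 1, 0, 8.5, 1.3, -3.0, 1.5, 0]'

```text
clock: 10.1
eef_pos: [0.5459, -0.0812, 0.0868]
tool_rot: [0.985, 0.171, 0.0, 0.0]
ft_force: [-0.5, -0.1, -0.6]
grip_width: 0.0847
grasp_force: 0.0
```

Call:
carry_out --increments '[8.5, 0, 0, 3, 0, 8.5, 0, 0, 2, 0, 8.5, 0, 0, 0, 0, 8.5, 0, 0, 0, 0, 8.5, 0, 0, 0, 0]'

```text
clock: 10.72
eef_pos: [0.5468, -0.0826, 0.0388]
tool_rot: [0.985, 0.171, 0.001, 0.0]
ft_force: [-0.4, 0.8, 0.9]
grip_width: 0.0847
grasp_force: 0.0
```

```bash
python3 d.py .5454 -.0804 .011
```

```text
clk 10.72 eef [ 0.5468 -0.0826  0.0388] q [-0.15  0.5  -0.15  0.92 -0.    2.65] tilt [ 0.002 -0.    -1.   ]
delta cm [-0.06 -0.26  2.78] xdir [0.942 0.337 0.002]
```

Call:
carry_out --increments '[8.5, 0, -0.15, 1.4, 0, 8.5, 0, 0, 1.3, 0, 5, 0, 0, 0, 0, 5, 0, 0, 0, 0, 5, 0, 0, 0, 0]'

```text
clock: 11.35
eef_pos: [0.5458, -0.081, 0.0111]
tool_rot: [0.985, 0.171, 0.0, 0.0]
ft_force: [-0.0, 1.1, -0.8]
grip_width: 0.0552
grasp_force: 64.8
```

Call:
carry_out --increments '[5, 0, 0, 0, 0, 5, 0, 0, 0, 0, 5, 0, 0, -2, 0, 5, 0, 0, -3, 0, 5, 0, 0, -3, 0]'

```text
clock: 11.98
eef_pos: [0.545, -0.0809, 0.0914]
tool_rot: [0.985, 0.171, -0.0, -0.0]
ft_force: [0.3, 0.1, -0.4]
grip_width: 0.0551
grasp_force: 64.8
```

Call:
carry_out --increments '[5, -1.4, 3.0, -0.3, 0, 5, -1.4, 3.0, 0, 0, 5, -1.4, 3.0, 0, 0, 5, -1.4, 3.1, 0, 0, 5, -1.3, 3.1, 0, 0]'

```text
clock: 12.6
eef_pos: [0.5314, -0.2483, 0.0938]
tool_rot: [0.985, 0.171, -0.0, -0.0]
ft_force: [0.5, -0.4, -0.5]
grip_width: 0.0551
grasp_force: 65.0
```

Call:
carry_out --increments '[5, 0, 0, 0.5, 0, 5, 0, 0, 0.5, 0, 5, 0, 0, 0.5, 0, 5, 0, 0, 0, 0, 5, 0, 0, 0, 0]'

```text
clock: 13.22
eef_pos: [0.5319, -0.2467, 0.0789]
tool_rot: [0.985, 0.172, 0.0, 0.0]
ft_force: [0.7, 0.8, -0.1]
grip_width: 0.0548
grasp_force: 64.9
```

```bash
python3 d.py .5317 -.2470 .055;  python3 - <<'E'
from h import *
c=bot.camera("side"); P=cloud(c)
for xy,a,b,r in (((.53,-.246),.084,.095,.036),((.53,-.246),.044,.055,.036)): print(circ(P,xy,a,b,rmax=r))
d=np.hypot(P[...,0]-.53,P[...,1]+.246);m=(d<.034)
print(np.histogram(P[m][:,2],bins=np.arange(.03,.11,.004)))
cv2.imwrite("pics/s3.png",cv2.resize(c["pixels"][110:230,180:300],None,fx=5,fy=5,interpolation=cv2.INTER_CUBIC))
E
```

```text
clk 13.22 eef [ 0.5319 -0.2467  0.0789] q [-0.43  0.51 -0.    1.05  0.    2.36] tilt [ 0. -0. -1.]
delta cm [-0.03  0.02  2.39] xdir [0.941 0.338 0.   ]
(array([ 0.532 , -0.2428,  0.029 ]), 158, np.float64(0.0949))
(array([ 0.5305, -0.2459,  0.029 ]), 186, np.float64(0.0525))
(array([61, 76, 74, 86, 87, 57,  0,  0,  0, 10, 28, 30, 46, 47, 49, 58, 56,
       47, 22]), array([0.03 , 0.034, 0.038, 0.042, 0.046, 0.05 , 0.054, 0.058, 0.062,
       0.066, 0.07 , 0.074, 0.078, 0.082, 0.086, 0.09 , 0.094, 0.098,
       0.102, 0.106]))
```

View pics/s3.png

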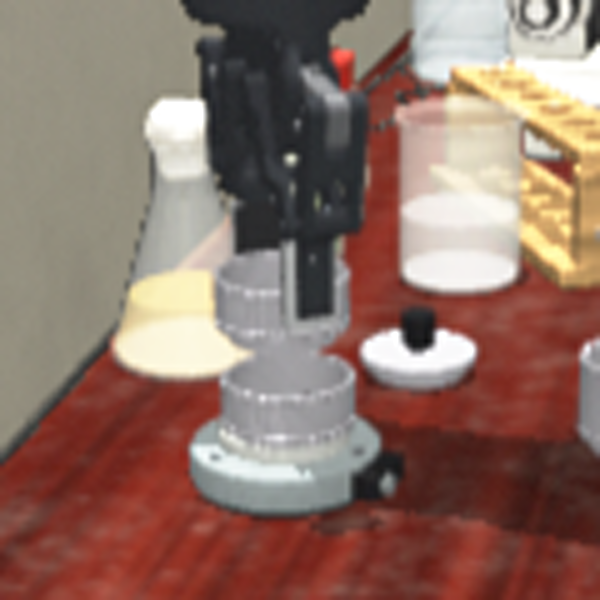

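The pan sits in the collar and the fine sieve hangs level above it. Lowering.

Call:
carry_out --increments '[5, -0.1, 0.08, 0.6, 0, 5, 0, 0, 0.6, 0, 5, 0, 0, 0.5, 0, 5, 0, 0, 0.3, 0, 5, 0, 0, 0, 0]'

```text
clock: 13.9
eef_pos: [0.5307, -0.2483, 0.0584]
tool_rot: [0.985, 0.171, -0.0, -0.0]
ft_force: [-0.1, -0.9, -0.9]
grip_width: 0.0553
grasp_force: 64.9
```

Call:
carry_out --increments '[5, 0, 0, 0.15, 0, 5, 0, 0, 0.15, 0, 5, 0, 0, 0, 0, 5, 0, 0, 0, 0, 5, 0, 0, 0, 0]'

```text
clock: 14.52
eef_pos: [0.531, -0.2484, 0.0559]
tool_rot: [0.985, 0.171, 0.0, 0.0]
ft_force: [0.2, -0.4, -0.0]
grip_width: 0.055
grasp_force: 64.9
```

Call:
carry_out --increments '[5, 0, 0, 0.12, 0, 5, 0, 0, 0.08, 0, 5, 0, 0, 0, 0, 5, 0, 0, 0, 0, 5, 0, 0, 0, 0]'

```text
clock: 15.15
eef_pos: [0.5312, -0.2484, 0.0546]
tool_rot: [0.985, 0.171, 0.0, 0.0]
ft_force: [-1.3, 0.2, 4.5]
grip_width: 0.0555
grasp_force: 65.6
```

Call:
carry_out --increments '[6.6, 0, 0, 0, 0, 7.2, 0, 0, 0, 0, 7.2, 0, 0, -2, 0, 8.5, 0, 0, -3, 0, 8.5, 0, 0, -3, 0]'

```text
clock: 15.78
eef_pos: [0.5307, -0.2483, 0.1341]
tool_rot: [0.985, 0.171, -0.0, -0.0]
ft_force: [-0.2, -0.5, -0.6]
grip_width: 0.0851
grasp_force: 0.0
```

```bash
python3 chk.py .532 -.246 .074; python3 chk.py .369 -.276 .043; python3 d.py .3692 -.2764 .1
```

```text
side (array([ 0.5315, -0.2456,  0.029 ]), 176, np.float64(0.0762))
top (None, 0, 0)
side (array([ 0.3692, -0.2754,  0.0292]), 183, np.float64(0.0457))
top (array([ 0.3685, -0.2801,  0.0264]), 40, np.float64(0.0465))
clk 15.97 eef [ 0.5313 -0.2485  0.1339] q [-0.44  0.47  0.07  1.18  0.    2.36] tilt [ 0.001 -0.    -1.   ]
delta cm [-16.2   -2.84   3.38] xdir [0.941 0.337 0.001]
```

Call:
carry_out --increments '[8.5, -3.3, -0.5, 0, 0, 8.5, -3.3, -0.6, 0, 0, 8.5, -3.2, -0.5, 0, 0, 8.5, -3.2, -0.6, 1.0, 0, 8.5, -3.2, -0.5, 2.0, 0]'

```text
clock: 16.6
eef_pos: [0.368, -0.2774, 0.1027]
tool_rot: [0.985, 0.171, -0.0, -0.0]
ft_force: [0.6, -0.5, -0.7]
grip_width: 0.0851
grasp_force: 0.0
```

Call:
carry_out --increments '[8.5, 0, 0, 3, 0, 8.5, 0, 0, 1.5, 0, 8.5, 0, 0, 0, 0, 8.5, 0, 0, 0, 0, 8.5, 0, 0, 0, 0]'

```text
clock: 17.23
eef_pos: [0.3699, -0.2778, 0.0593]
tool_rot: [0.985, 0.171, 0.0, 0.0]
ft_force: [0.6, -0.2, -0.3]
grip_width: 0.0847
grasp_force: 0.0
```

```bash
python3 d.py .3690 -.2773 .018; python3 - <<'E'
from h import *
c=bot.camera("wrist"); cv2.imwrite("pics/w3.png",c["pixels"])
E
```

```text
clk 17.23 eef [ 0.3699 -0.2778  0.0593] q [-0.64  0.32 -0.37  0.88  0.    2.15] tilt [ 0.001 -0.001 -1.   ]
delta cm [-0.07 -0.08  4.13] xdir [0.941 0.337 0.001]
```

View pics/w3.png

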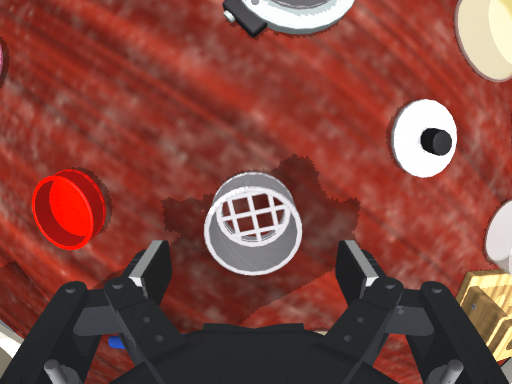

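The wrist view shows the coarse sieve's broad bars at (253,220), between the fingers. Gripping.

Call:
carry_out --increments '[8.5, 0, -0.05, 2, 0, 8.5, 0, 0, 2.1, 0, 5, 0, 0, 0, 0, 5, 0, 0, 0, 0, 5, 0, 0, 0, 0]'

```text
clock: 17.9
eef_pos: [0.37, -0.2776, 0.0189]
tool_rot: [0.985, 0.171, 0.001, 0.001]
ft_force: [-0.4, 0.0, 1.6]
grip_width: 0.0567
grasp_force: 64.0
```

Call:
carry_out --increments '[5, 0, 0, 0, 0, 5, 0, 0, 0, 0, 5, 0, 0, -2.5, 0, 5, 0, 0, -4.5, 0, 5, 0, 0, -4.5, 0]'

```text
clock: 18.52
eef_pos: [0.3686, -0.2767, 0.1336]
tool_rot: [0.985, 0.171, -0.001, -0.001]
ft_force: [-0.1, -0.1, -1.3]
grip_width: 0.0567
grasp_force: 64.4
```

```bash
python3 d.py .5315 -.2480 .12
```

```text
clk 18.52 eef [ 0.3686 -0.2767  0.1336] q [-0.64  0.24 -0.27  1.07 -0.    2.15] tilt [-0.001  0.001 -1.   ]
delta cm [16.3   2.79  1.34] xdir [ 0.941  0.337 -0.001]
```

Call:
carry_out --increments '[5, 3.3, 0.55, 0, 0, 5, 3.3, 0.55, 0, 0, 5, 3.3, 0.55, 0, 0, 5, 3.2, 0.55, 0, 0, 5, 3.15, 0.55, 0, 0]'

```text
clock: 19.15
eef_pos: [0.5322, -0.2478, 0.1323]
tool_rot: [0.985, 0.171, -0.0, -0.0]
ft_force: [-0.2, -1.2, -1.1]
grip_width: 0.0569
grasp_force: 64.4
```

Call:
carry_out --increments '[5, 0, 0, 1, 0, 5, 0, 0, 0.8, 0, 5, 0, 0, 0.5, 0, 5, 0, 0, 0, 0, 5, 0, 0, 0, 0]'

```text
clock: 19.77
eef_pos: [0.5312, -0.2485, 0.1102]
tool_rot: [0.985, 0.171, 0.0, 0.0]
ft_force: [0.5, 0.4, -1.3]
grip_width: 0.0568
grasp_force: 64.4
```

```bash
python3 d.py .5315 -.2480 .085;  python3 - <<'E'
from h import *
c=bot.camera("side"); P=cloud(c)
for xy,a,b,r in (((.53,-.246),.098,.106,.036),((.53,-.246),.068,.078,.036)): print(circ(P,xy,a,b,rmax=r))
d=np.hypot(P[...,0]-.53,P[...,1]+.246);m=(d<.034)
print(np.histogram(P[m][:,2],bins=np.arange(.06,.13,.004)))
cv2.imwrite("pics/s4.png",cv2.resize(c["pixels"][100:220,180:300],None,fx=5,fy=5,interpolation=cv2.INTER_CUBIC))
E
```

```text
clk 19.77 eef [ 0.5312 -0.2485  0.1102] q [-0.44  0.48  0.04  1.12 -0.    2.36] tilt [ 0. -0. -1.]
delta cm [ 0.04 -0.04  2.52] xdir [0.942 0.336 0.   ]
(array([ 0.5308, -0.2462,  0.0288]), 99, np.float64(0.106))
(array([ 0.5314, -0.2463,  0.0292]), 176, np.float64(0.0754))
(array([79, 84, 95, 81,  0,  0,  0,  1, 36, 25, 48, 52, 52, 40, 39, 43, 49]), array([0.06 , 0.064, 0.068, 0.072, 0.076, 0.08 , 0.084, 0.088, 0.092,
       0.096, 0.1  , 0.104, 0.108, 0.112, 0.116, 0.12 , 0.124, 0.128]))
```

View pics/s4.png

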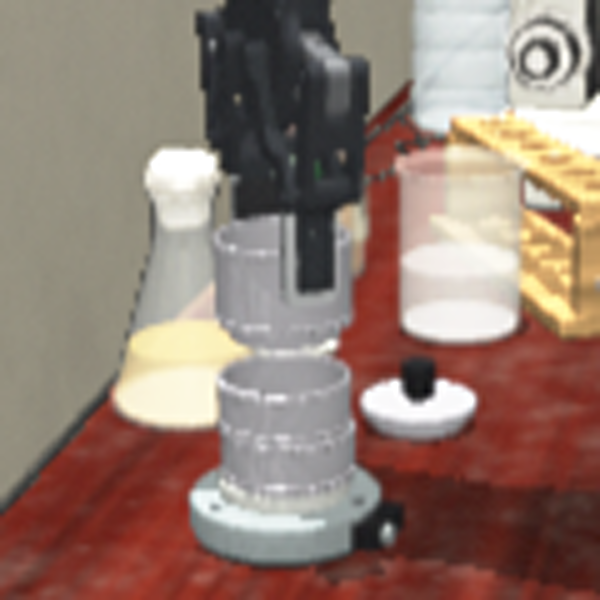

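Fine sieve seated, coarse sieve aligned above it (fits agree within 1 mm). Lowering.

Call:
carry_out --increments '[5, 0.03, 0, 0.7, 0, 5, 0, 0, 0.6, 0, 5, 0, 0, 0.5, 0, 5, 0, 0, 0.3, 0, 5, 0, 0, 0, 0]'

```text
clock: 20.45
eef_pos: [0.5315, -0.248, 0.0884]
tool_rot: [0.985, 0.171, -0.0, -0.0]
ft_force: [0.3, 0.7, -1.9]
grip_width: 0.0569
grasp_force: 64.4
```

Call:
carry_out --increments '[5, 0, 0, 0.15, 0, 5, 0, 0, 0.15, 0, 5, 0, 0, 0.1, 0, 5, 0, 0, 0, 0, 5, 0, 0, 0, 0]'

```text
clock: 21.08
eef_pos: [0.532, -0.2482, 0.0859]
tool_rot: [0.985, 0.171, 0.001, 0.0]
ft_force: [-2.2, 0.6, 5.4]
grip_width: 0.0569
grasp_force: 64.9
```

Call:
carry_out --increments '[6.6, 0, 0, 0, 0, 7.2, 0, 0, 0, 0, 7.2, 0, 0, -2, 0, 7.2, 0, 0, -3, 0, 5, 0, 0, -3, 0]'

```text
clock: 21.7
eef_pos: [0.5316, -0.248, 0.1651]
tool_rot: [0.985, 0.171, -0.0, -0.0]
ft_force: [-0.5, -0.9, 0.3]
grip_width: 0.055
grasp_force: 0.0
```

```bash
python3 chk.py .532 -.246 .111; python3 - <<'E'
from h import *
for n in ("side","top"):
    c=bot.camera(n);P=cloud(c); print(n,circ(P,(.4642,-.3752),.007,.018),circ(P,(.464,-.375),.024,.04))
E
python3 d.py .4642 -.3755 .1
```

```text
side (array([ 0.5319, -0.2461,  0.0289]), 179, np.float64(0.1122))
top (None, 0, 0)
side (array([ 0.4646, -0.3739,  0.0283]), 164, np.float64(0.0177)) (array([ 0.4643, -0.3735,  0.0086]), 38, np.float64(0.0346))
top (array([ 0.4639, -0.376 ,  0.0284]), 493, np.float64(0.0177)) (array([ 0.464 , -0.3761,  0.0082]), 57, np.float64(0.037))
clk 21.9 eef [ 0.532  -0.2482  0.1648] q [-0.44  0.45  0.12  1.25 -0.    2.36] tilt [ 0.001 -0.    -1.   ]
delta cm [-10.68   9.7    6.48] xdir [0.941 0.337 0.001]
```

Call:
carry_out --increments '[4, -2.2, 1.95, 0, 0, 4, -2.15, 1.95, 0, 0, 4, -2.1, 1.95, 0, 0, 4, -2.1, 1.95, 1, 0, 4, -2.1, 1.95, 2, 0]'

```text
clock: 22.52
eef_pos: [0.4636, -0.3764, 0.1333]
tool_rot: [0.985, 0.171, -0.0, -0.0]
ft_force: [-0.1, 0.6, 0.6]
grip_width: 0.0399
grasp_force: 0.0
```

Call:
carry_out --increments '[4, 0, 0, 3, 0, 4, 0, 0, 3, 0, 4, 0, 0, 1, 0, 4, 0, 0, 0, 0, 4, 0, 0, 0, 0]'

```text
clock: 23.15
eef_pos: [0.4651, -0.3762, 0.0658]
tool_rot: [0.985, 0.171, 0.001, 0.001]
ft_force: [0.6, 1.1, 1.1]
grip_width: 0.0398
grasp_force: 0.0
```

```bash
python3 d.py .4643 -.3755 .02; python3 - <<'E'
from h import *
c=bot.camera("wrist"); cv2.imwrite("pics/w4.png",c["pixels"])
E
```

```text
clk 23.15 eef [ 0.4651 -0.3762  0.0658] q [-0.68  0.55  0.01  1.04  0.    2.12] tilt [ 0.001 -0.001 -1.   ]
delta cm [-0.06 -0.1   4.58] xdir [0.941 0.337 0.001]
```

View pics/w4.png

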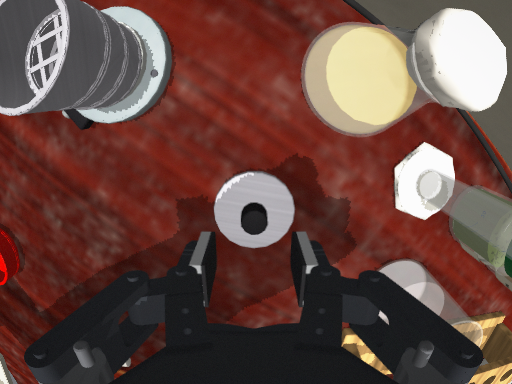

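The knob at (254,218) is centred between the fingers, and the stack stands straight at top left. Descending onto the knob.

Call:
carry_out --increments '[4, -0.05, -0.05, 2.5, 0, 4, 0, 0, 1.5, 0, 4, 0, 0, 0.6, 0, 1, 0, 0, 0, 0, 1, 0, 0, 0, 0]'

```text
clock: 23.82
eef_pos: [0.4642, -0.3759, 0.0196]
tool_rot: [0.985, 0.171, 0.0, 0.001]
ft_force: [0.5, -0.5, -0.7]
grip_width: 0.0155
grasp_force: 58.5
```

Call:
carry_out --increments '[1, 0, 0, 0, 0, 1, 0, 0, 0, 0, 1, 0, 0, 0, 0, 1, 0, 0, -1, 0, 1, 0, 0, -3, 0]'

```text
clock: 24.45
eef_pos: [0.4622, -0.3743, 0.0577]
tool_rot: [0.985, 0.171, -0.002, -0.002]
ft_force: [-0.3, -0.8, -0.5]
grip_width: 0.0154
grasp_force: 58.6
```

Call:
carry_out --increments '[1, 0, 0, -4, 0, 1, 0, 0, -4, 0, 1, 0, 0, -2.5, 0, 1, 0, 0, 0, 0, 1, 0, 0, 0, 0]'

```text
clock: 25.08
eef_pos: [0.4631, -0.375, 0.1627]
tool_rot: [0.985, 0.171, -0.001, -0.001]
ft_force: [-0.4, -0.6, -1.2]
grip_width: 0.0151
grasp_force: 58.6
```

Call:
carry_out --increments '[1, 2.2, -1.95, 0, 0, 1, 2.2, -1.95, 0, 0, 1, 2.1, -1.9, 0, 0, 1, 2.1, -1.95, 0, 0, 1, 2.1, -1.9, 0, 0]'

```text
clock: 25.7
eef_pos: [0.531, -0.2471, 0.1614]
tool_rot: [0.985, 0.171, -0.002, -0.001]
ft_force: [0.7, -0.6, -0.4]
grip_width: 0.0152
grasp_force: 58.7
```

Call:
carry_out --increments '[1, 0, 0, 1, 0, 1, 0, 0, 0.5, 0, 1, 0, 0, 0, 0, 1, 0, 0, 0, 0, 1, 0, 0, 0, 0]'

```text
clock: 26.32
eef_pos: [0.5319, -0.2492, 0.1491]
tool_rot: [0.985, 0.171, 0.0, 0.0]
ft_force: [0.2, 0.3, -0.3]
grip_width: 0.0151
grasp_force: 58.7
```

```bash
python3 d.py .5319 -.2480 .1236;  python3 - <<'E'
from h import *
c=bot.camera("side"); P=cloud(c)
for xy,a,b,r in (((.53,-.246),.136,.148,.036),((.53,-.246),.104,.116,.036)): print(circ(P,xy,a,b,rmax=r))
d=np.hypot(P[...,0]-.53,P[...,1]+.246);m=(d<.034)
print(np.histogram(P[m][:,2],bins=np.arange(.10,.16,.003)))
cv2.imwrite("pics/s5.png",cv2.resize(c["pixels"][90:210,180:300],None,fx=5,fy=5,interpolation=cv2.INTER_CUBIC))
E
```

```text
clk 26.32 eef [ 0.5319 -0.2492  0.1491] q [-0.44  0.46  0.1   1.21 -0.    2.36] tilt [ 0.001 -0.    -1.   ]
delta cm [ 0.04 -0.11  2.55] xdir [0.942 0.336 0.   ]
(array([ 0.5319, -0.2454,  0.0281]), 202, np.float64(0.1469))
(array([ 0.532 , -0.2455,  0.0289]), 204, np.float64(0.112))
(array([ 58,  69,  70,  86,   1,   0,   0,   0,   0,   0,  19,  32,  12,
        47, 137,   6,  12,  17,  13]), array([0.1  , 0.103, 0.106, 0.109, 0.112, 0.115, 0.118, 0.121, 0.124,
       0.127, 0.13 , 0.133, 0.136, 0.139, 0.142, 0.145, 0.148, 0.151,
       0.154, 0.157]))
```

View pics/s5.png

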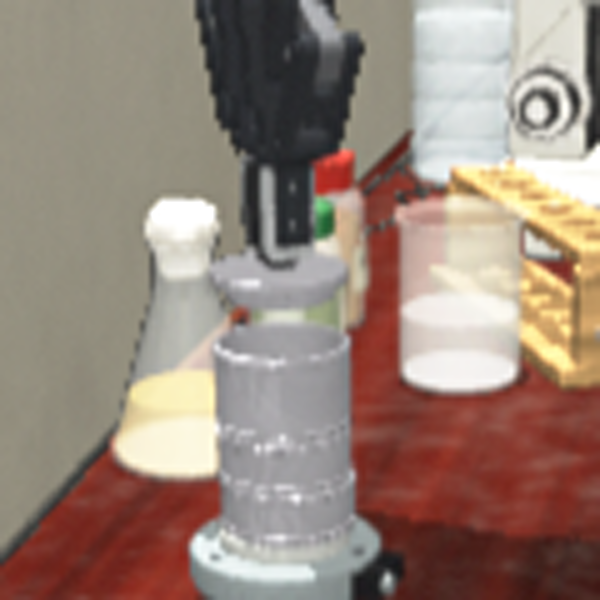

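The lid is level and, by the same-camera fit, within 1 mm of the stack axis. Lowering.

Call:
carry_out --increments '[1, 0, 0, 0.7, 0, 1, 0, 0, 0.7, 0, 1, 0, 0, 0.5, 0, 1, 0, 0, 0.3, 0, 1, 0, 0, 0, 0]'

```text
clock: 27.0
eef_pos: [0.5317, -0.2484, 0.1264]
tool_rot: [0.985, 0.171, -0.0, -0.0]
ft_force: [-0.1, 0.9, -1.6]
grip_width: 0.0151
grasp_force: 58.7
```

Call:
carry_out --increments '[1, 0, 0, 0.15, 0, 1, 0, 0, 0.1, 0, 1, 0, 0, 0.1, 0, 1, 0, 0, 0, 0, 1, 0, 0, 0, 0]'

```text
clock: 27.62
eef_pos: [0.5319, -0.2486, 0.1233]
tool_rot: [0.985, 0.171, 0.0, 0.0]
ft_force: [-0.7, -0.6, -0.4]
grip_width: 0.0151
grasp_force: 58.7
```

Call:
carry_out --increments '[1, 0, 0, 0.12, 0, 1, 0, 0, 0, 0, 1, 0, 0, 0, 0, 1, 0, 0, 0, 0, 1, 0, 0, 0, 0]'

```text
clock: 28.25
eef_pos: [0.5322, -0.2486, 0.1232]
tool_rot: [0.985, 0.171, 0.001, 0.0]
ft_force: [-1.2, 0.8, 5.1]
grip_width: 0.0153
grasp_force: 59.2
```

Call:
carry_out --increments '[2.5, 0, 0, 0, 0, 4, 0, 0, 0, 0, 4, 0, 0, -2, 0, 4, 0, 0, -4, 0, 4, 0, 0, -4, 0]'

```text
clock: 28.88
eef_pos: [0.5316, -0.2484, 0.2224]
tool_rot: [0.985, 0.171, -0.001, -0.0]
ft_force: [0.4, -1.3, 0.2]
grip_width: 0.0401
grasp_force: 0.0
```

```bash
python3 - <<'E'
from h import *
c=bot.camera("side"); P=cloud(c)
for z in (.051,.074,.111,.117): print(z,circ(P,(.53,-.246),z-.005,z+.003,rmax=.036))
for n in ("flask","dropper_blue"):
    print(n,[w(c,d["xyz"]).round(3) for d in bot.place_of(c,n)[:1]])
cv2.imwrite("pics/s6.png",cv2.resize(c["pixels"][90:240,130:300],None,fx=4,fy=4,interpolation=cv2.INTER_CUBIC))
print(bot.get_obs()["ft_force"])
E
```

```text
0.051 (array([ 0.5312, -0.245 ,  0.0284]), 97, np.float64(0.0539))
0.074 (array([ 0.5317, -0.2457,  0.0288]), 95, np.float64(0.0768))
0.111 (array([ 0.5317, -0.2462,  0.0287]), 110, np.float64(0.114))
0.117 (array([ 0.5325, -0.2455,  0.0282]), 206, np.float64(0.1196))
flask [array([ 0.581, -0.409, -0.002])]
dropper_blue [array([ 0.674, -0.121, -0.002])]
[ 0.32296834  0.71915575 -0.0275054 ]
```

View pics/s6.png

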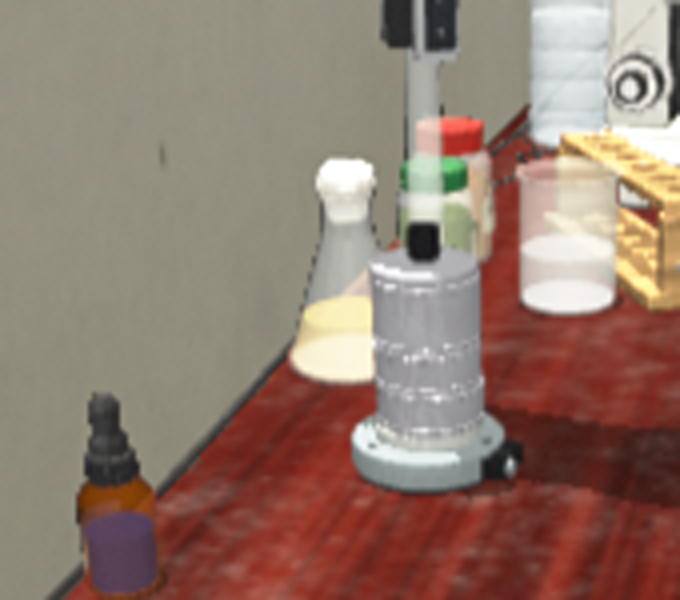

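The stack stands straight with the lid home (knob at (423,240)). The flask and dropper haven't moved, and the gripper is clear. Handing in.

```bash
python3 -c "
from workcell import bot
print(bot.job_done())"
```

```text
the job is handed in; nothing more can be done
None
```

The sieve set is stacked on its stand (pan, fine sieve, coarse sieve, lid), each part looking level and fully home in the last camera check, with the flask and dropper bottle where they started; I handed it in at about 29 s and got no verdict back.

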